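# Flip the tray's status marker from waiting to passed

### The job

The sleeves in this tray have passed inspection: flip the status marker on the tray's near rim over its hinge, away from you, until the paddle lies flat on its rests on the far side with the green face up. Push it over with the fingers only (not the hand or arm), never pinching the paddle between them, and leave the sleeves, the plug gauge and the deburring tool where they are.

Things in the scene. Friction and masses are not known exactly. Their poses are not given: they have to be found in the camera images.
- tray: fixed grey plastic transport tray, 300 (x) x 400 (y) x 85 mm high, rim lip 8 mm wide outside the walls, with a blue insert of 3 x 4 round pockets holding steel sleeves; origin: centre of its underside on the bench; its x axis points away from the robot, across the near rim into the tray
- marker: flip marker: fixed steel bracket clipped on the tray's near (-x) rim, 92 mm wide, carrying the hinged paddle; origin on the bench under the pin; axes as the tray's. Steel cheeks carry the pin 41 to 44 mm either side of its middle and rise 14 mm above it. Under the paddle, on both sides, steel arms with rubber buffers reach 47 mm from the pin; farther out there is only air below it
- pivot (a point): middle of the hinge pin of the marker, 125 mm above the bench. Axes as the tray's: x points horizontally from the robot's side into the tray, y along the pin, z up. The sleeves in the tray end 43 mm below the pin
- paddle (a joint): angle of the paddle about the pin (y), rad: 0 = lying flat towards the robot (-x), yellow face up; pi/2 = upright; pi = lying flat towards the tray (+x), green face up. It stops at 0 and pi. The hinge is stiff: the paddle stays at any angle where it is left, and about 1 N at the tab moves it. It starts at 0 to 0.35
- tab (a point): middle of the free edge of the paddle's tab, at half thickness, 88 mm from the pin. The paddle is a 6 mm thick black plate with a yellow face (paddle_c3, paddle_c4) and a green face (paddle_c5, paddle_c6): 70 mm wide (along the pin) from 8 to 66 mm from the pin, then the tab, 36 mm wide, out to 88 mm
- sleeve_a: loose flanged steel sleeve, 67 mm flange, 48 mm body, 56 mm tall, standing in a pocket of the tray's near row; origin: centre of its underside, 26 mm above the bench
- sleeve_b: a second loose sleeve, the same, in the next pocket of the near row
- plug_gauge: loose dark steel plug gauge standing on the bench at the -y side of the marker, 42 mm across, 66 mm tall; origin: centre of its underside
- deburring_tool: loose deburring tool with purple handle lying on the bench at the +y side of the marker, 145 mm long, 24 mm thick; origin: on the bench under the middle of its handle

How it is judged (in metres and radians):
On the way:
1. the paddle has been pushed up past upright (value of joint paddle above 1.7 rad).
At the end, for the whole second after the job is handed in: The paddle rests flat on the tray side, green face up, within about 0.1 rad (6 degrees) of its stop, not moving; the two loose sleeves are within 15 mm, the plug gauge and deburring tool within 20 mm of where they stood (value of joint paddle above 3.04 rad and velocity of joint paddle between -0.1 and 0.1 rad/s and distance of each of sleeve_a, sleeve_b from where it was at the start of the episode below 0.015 m and distance of each of plug_gauge, deburring_tool from where it was at the start of the episode below 0.02 m); the robot touches nothing.
It fails at once if the paddle is pinched: fingers press on its yellow and its green face at once ((contact force between the fingers and paddle_c3 above 1 N or contact force between the fingers and paddle_c4 above 1 N) and (contact force between the fingers and paddle_c5 above 1 N or contact force between the fingers and paddle_c6 above 1 N)).
It fails at once if the arm or the gripper's body, not the fingers, pushes on the marker or its paddle (contact force between the arm and marker above 3 N).
It fails at once if a loose sleeve is moved or lifted (distance of any of sleeve_a, sleeve_b from where it was at the start of the episode above 0.015 m).
It fails at once if the plug gauge or the deburring tool is moved or lifted (distance of any of plug_gauge, deburring_tool from where it was at the start of the episode above 0.02 m or angle between plug_gauge's own z axis and vertical above 0.3 rad).
It also fails if it takes over 42 s, if anything falls off the work surface, if the arm or the gripper's body presses on something with over 40 N, if the wrist force passes 120 N, or if a joint passes its speed limit or range.

### The arm

A 6-joint arm with a two-finger parallel gripper is mounted at the origin on the work surface. World frame = base frame: x ahead of the robot, y to its left, z up, the work surface at z = 0. Lengths are in mm, angles in rad, forces in N, time in s.
With the tool pointing down it reaches from about 350 to 875 mm from the base axis. Payload 4.2 kg.
Tool frame: the origin (TCP) lies on the centre line of the jaws, within the pads' length; the fingertips stand 25 mm ahead of it and the grasp point (between the pads) lies 6 mm ahead of it; z points along the fingers, y is the direction in which the jaws open and shut (so a half turn about z gives the same grasp; the last joint's range is limited). The gripper opens to 85 mm and grips with 20 to 120 N. Pads are 22 mm wide; open, the fingers measure 114 mm over their backs; the gripper's body (76 mm by 85 mm) begins 54 mm behind the grasp point. The pads swing forward as they close: fully open they stand 13 mm farther back than shut.
Start: joints at [1.404, 0.385, 0.008, 0, -1.194, -0.259], TCP at [258.122, 569.185, 231.312] pointing down, gripper open.
Joint ranges: [-3.14, 3.14], [-1.21, 2.06], [-1.07, 1.41], [-3.16, 2.05], [-2.99, -0.16], [-3.1, 3.1]. Speed limits (rad/s): [2.79, 2.79, 3.14, 3.14, 3.14, 3.14].

### API

Orientations are given as a unit quaternion [x, y, z, w].
In Python, from bench import arm gives the robot as it stands.
- The arm moves only by the tool drive_tool, never from a script. Its argument "plan" is a list of rows, each a list of 2 entries, a list of its own where there are three numbers: the shift along the tool's x, y, z in m, then the turn about the tool's z in degrees. A call has 1 to 12 rows; each row shifts and turns the commanded pose from where the row before left it, along the tool's axes as they then stand; what a row does not reach is not made up. A row lasts 1/8 s, in which the tool goes at most 62.5 mm and 10.7 degrees, less where a joint would pass 70% of its speed; a pose out of reach is approached as far as the arm can. A call with a gripper value outside its range is refused whole. "fingers" is the closure, from -1 (fully open) to 1 (shut), so that 0 is half open, set as the call begins (left out, the last holds). The fingers move at their own pace and stop on an object; the grip force is fixed at half the most. Time passes only in rows, so rows that do not move let the fingers close. It gives the time, the measured TCP pose, the force and the opening at its end, in the units of the state.
- arm.read_state(): the state, without advancing time (a new reading comes with each control period).
- arm.get_image(name): name is "side" or "top"; returns a dict with "image" (400x640x3 uint8, red, green, blue), "K" (3x3 intrinsics, pixels), "R" (3x3) and "t" (3): a world point X has camera coordinates R X + t. Camera axes: x right, y down, z forward; pixel columns grow to the right and rows downward; lengths in mm; the calibration is good to about 2 mm. A picture is of the moment at which its call begins. There is no depth.
- arm.job_done(): hands the job in, once; it reports no verdict.
The state is a dict: "clock": time; "joints": joint angles; "joint_vel": joint speeds; "joint_efforts": joint torques, N m; "position": TCP position; "ee_rot": TCP orientation; "contact_force": force on the tool from outside, world axes, zero at the start; "wrist_torque": the same for the moment, N m; "gripper_width": finger opening in mm.
Only numpy, scipy, OpenCV 4.12 (cv2) and the standard library are available. Lean on these libraries where they do the work, as an engineer would, in place of code of your own. Each camera call takes 0.05 s, during which the arm holds its last target.

## Working session

There is one attempt and no reset: what is moved stays moved. The work goes in short steps, Python scripts to look and compute and a tool call to move; the robot and the scene stay as the last step left them, time stands still between calls to the robot, and variables do not carry over. Pictures are saved under pics/ and viewed, and the job is handed in when it is done.

Besides the shell and the picture viewer there is one more tool, called after "Call:" in YAML: its name, and indented under it one key for each argument. drive_tool: Moves the arm, as the interface text tells. Its arguments: {"type":"object","properties":{"plan":{"type":"array"},"fingers":{"type":"number"}},"required":["plan"]}

```bash
mkdir -p pics; python3 - <<'E'
from bench import arm
import cv2,numpy as np
s=arm.read_state();print(s)
for n in("side","top"):
    d=arm.get_image(n);cv2.imwrite(f"pics/{n}0.png",d["image"][:,:,::-1]);np.savez(f"{n}0.npz",**d)
    print(n,d["K"].tolist(),d["R"].tolist(),d["t"].tolist(), (-d["R"].T@d["t"]))
E
```

```text
{'clock': 0.0, 'joints': array([ 1.40357853e+00,  3.85548544e-01,  6.64802747e-03, -5.31154567e-04,
       -1.19399287e+00, -2.58605940e-01]), 'joint_vel': array([ 1.42928155e-03, -6.09862226e-05,  2.39984740e-04, -2.73217184e-04,
       -1.14375962e-03,  5.97966074e-04]), 'joint_efforts': array([-2.48035767e-04, -3.92290378e+01,  1.88395035e+01,  4.18627068e+00,
       -4.69672916e-03, -8.60453362e-07]), 'position': array([257.90020394, 568.67462788, 230.23033278]), 'ee_rot': array([ 9.77398487e-01, -2.11402550e-01, -1.98690639e-04,  1.05871151e-03]), 'contact_force': array([0.42152285, 0.20692597, 0.3057428 ]), 'wrist_torque': array([-0.02110565,  0.01818816, -0.00724878]), 'gripper_width': 85.54014279943954}
side [[367.285438542042, 0.0, 320.7120929246231], [0.0, 367.285438542042, 203.78781047858206], [0.0, 0.0, 1.0]] [[-0.7322226758312724, -0.681045529799298, -0.005190312021917832], [-0.3365908210669242, 0.3684880500794955, -0.8665582358515237], [0.5920781807937067, -0.6327665788337786, -0.49904898010016024]] [415.8319835505437, 294.619544418769, 517.6240419868725] [ 97.17394094 502.17192628 515.78304063]
top [[386.2821731640466, 0.0, 329.23558245631693], [0.0, 386.2821731640466, 195.05612658952313], [0.0, 0.0, 1.0]] [[-0.015976055066365163, -0.9998711595024576, 0.0015588648841471187], [-0.9934388616859908, 0.01569666477841586, -0.11328213807514506], [0.11324307376859148, -0.0033584386319534614, -0.9935616373096317]] [-18.931399166600336, 605.9725937132258, 911.064595214493] [498.52251947 -25.38095417 973.87421344]
```

View pics/side0.png

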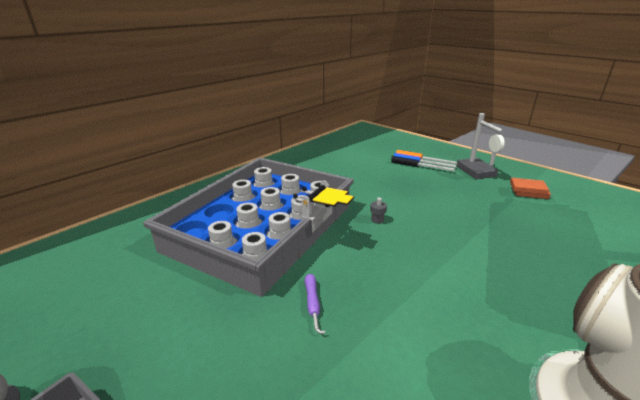

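View pics/top0.png

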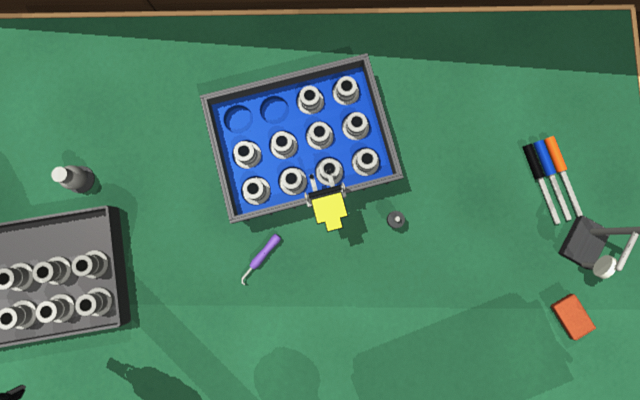

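The top view shows the yellow paddle at about (329,209), with its hinge towards the tray near (326,190). The plug gauge is at (397,221) and the deburring tool at (262,255). In the side view the paddle is at (332,197), slightly raised. Next I'll zoom in and measure.

```bash
cat > h.py <<'E'
import numpy as np,cv2
def ray(d,p):
    K,R,t=d["K"],d["R"],d["t"];v=R.T@np.linalg.solve(K,[p[0],p[1],1]);return -R.T@t,v/np.linalg.norm(v)
def onz(d,p,z):
    c,v=ray(d,p);return c+v*(z-c[2])/v[2]
def tri(d1,p1,d2,p2):
    c1,v1=ray(d1,p1);c2,v2=ray(d2,p2)
    s=np.linalg.lstsq(np.c_[v1,-v2],c2-c1,rcond=None)[0];a=c1+s[0]*v1;b=c2+s[1]*v2
    return (a+b)/2,np.linalg.norm(a-b)
def proj(d,X):
    q=d["K"]@(d["R"]@np.asarray(X,float)+d["t"]);return q[:2]/q[2]
E
python3 - <<'E'
from h import *
t=np.load("top0.npz");s=np.load("side0.npz")
def mask(d):
    h=cv2.cvtColor(d["image"],cv2.COLOR_RGB2HSV);return cv2.inRange(h,(22,120,80),(35,255,255))
for n,d in(("t",t),("s",s)):
    m=mask(d);c=max(cv2.findContours(m,0,1)[0],key=cv2.contourArea)
    print(n,cv2.contourArea(c),cv2.approxPolyDP(c,1.6,True)[:,0].tolist())
im=t["image"][150:250,270:430,::-1];cv2.imwrite("pics/tz.png",cv2.resize(im,None,fx=5,fy=5,interpolation=2))
im=s["image"][150:250,270:400,::-1];cv2.imwrite("pics/sz.png",cv2.resize(im,None,fx=6,fy=6,interpolation=2))
E
```

```text
t 874.0 [[340, 192], [312, 199], [316, 220], [318, 223], [324, 221], [327, 230], [341, 227], [339, 218], [346, 215]]
s 440.5 [[312, 199], [333, 205], [338, 201], [347, 203], [352, 196], [348, 195], [345, 190], [326, 187]]
```

View pics/tz.png

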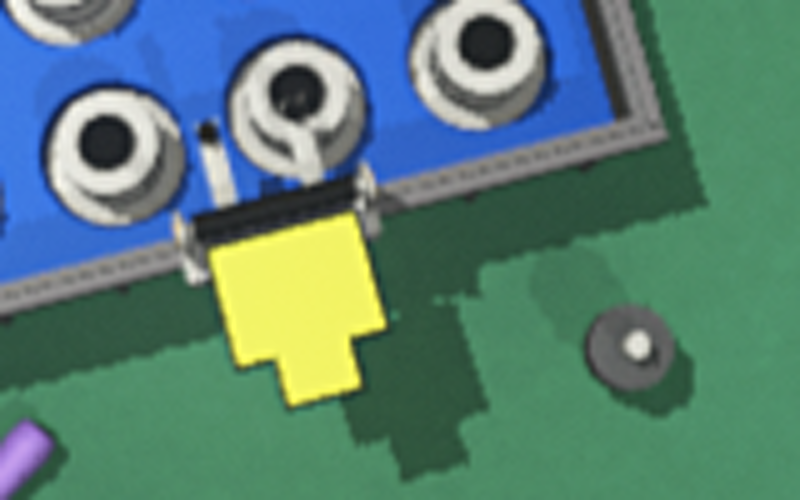

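View pics/sz.png

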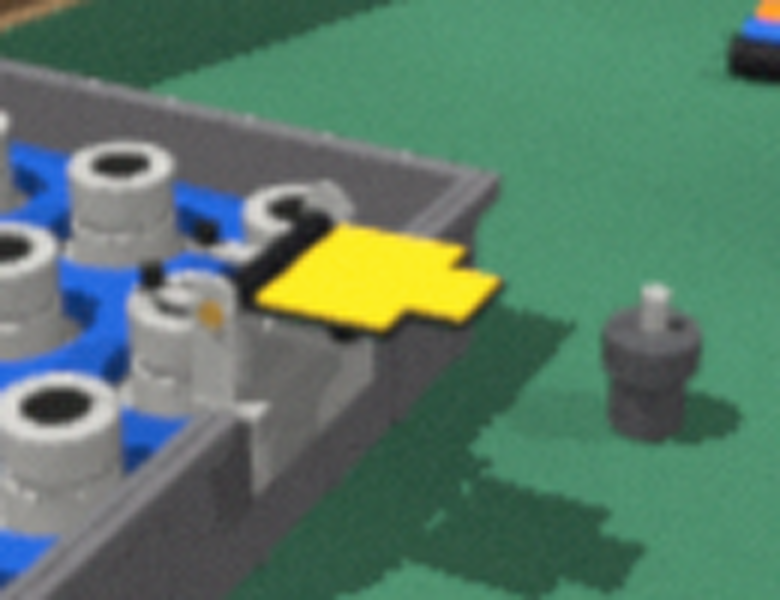

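```bash
python3 - <<'E'
from h import *
np.set_printoptions(precision=1,suppress=True)
t=np.load("top0.npz");s=np.load("side0.npz")
P={}
for n,a,b in[("tabL",(290,406),(463,322)),("tabR",(361,387),(500,281)),("wL",(237,368),(390,330)),("wR",(386,326),(466,247)),("inL",(209,250),(257,296)),("inR",(353,212),(330,225))]:
    pt=[(a[0]+.5)/5+269.5,(a[1]+.5)/5+149.5];ps=[(b[0]+.5)/6+269.5,(b[1]+.5)/6+149.5]
    X,e=tri(t,pt,s,ps);P[n]=X;print(n,X,e)
m=lambda k:(P[k+"L"]+P[k+"R"])/2
tab,w,i=m("tab"),m("w"),m("in")
print(tab,w,i,"len",np.linalg.norm(tab-w),np.linalg.norm(w-i),np.linalg.norm(P["wL"]-P["wR"]))
d=i-tab;print("yaw from axis",np.arctan2(d[1],d[0]),"elev",np.arctan2(-d[2],np.hypot(*d[:2])))
for k in("tab","w","in"):
    q=P[k+"L"]-P[k+"R"];print(k,"yaw edges",np.arctan2(-q[0],q[1]))
# tray near rim outer edge, z=85, top view zoom pts
R1=onz(t,[(663+.5)/5+269.5,(135+.5)/5+149.5],85);R2=onz(t,[(0+.5)/5+269.5,(312+.5)/5+149.5],85)
print("rim",R1,R2,"yaw",np.arctan2(-(R2-R1)[0],(R2-R1)[1]))
u=np.array([np.cos(np.arctan2(-(R2-R1)[0],(R2-R1)[1])),np.sin(np.arctan2(-(R2-R1)[0],(R2-R1)[1]))])
# near edge line offset
print("near edge u:",u@R1[:2],"paddle in/w/tab u:",u@i[:2],u@w[:2],u@tab[:2])
# cheek tops z=139
for nm,p in(("ckL",(180,228)),("ckR",(363,180))): print(nm,onz(t,[(p[0]+.5)/5+269.5,(p[1]+.5)/5+149.5],139))
pg=onz(t,[(635+.5)/5+269.5,(345+.5)/5+149.5],66);print("gauge",pg)
for n,p in(("tool1",(279,238)),("tool2",(254,266)),("tip",(243,283))):print(n,onz(t,p,12))
E
```

```text
tabL [515.7 -24.  130.8] 1.8639952716347992
tabR [523.6 -54.9 131.8] 1.4646028317038295
wL [531.8  -1.8 130.9] 3.9818546318718835
wR [549.6 -66.6 131.8] 2.3377214726193642
inL [584.1  10.1 129.7] 3.0827476427003115
inR [602.  -52.  128.2] 1.7653965562514673
[519.7 -39.4 131.3] [540.7 -34.2 131.4] [593.1 -20.9 129. ] len 21.665217680865215 54.0728925223921 67.13399996948407
yaw from axis 0.24681498940610325 elev 0.030861754730662192
tab yaw edges 0.24958487108718796
w yaw edges 0.269040668246329
in yaw edges 0.2800363171485406
rim [ 640.4 -199.    85. ] [562.7 109.6  85. ] yaw 0.24660703730700273
near edge u: 572.4547731971254 paddle in/w/tab u: 570.0119928909386 515.9928519311447 494.32785253766326
ckL [594.2  23.2 139. ]
ckR [614.  -56.8 139. ]
gauge [ 543.8 -185.8   66. ]
tool1 [503.2  97.4  12. ]
tool2 [435.9 158.8  12. ]
tip [395.4 185.4  12. ]
```

Call:
drive_tool:
  plan:
    - [[0,0,0],-9.7]
    - [[0,0,0],-9.7]
    - [[0,0,0],-9.7]
    - [[0,0,0],-9.6]
    - [[0,0,0],0]
  fingers: 1

```text
clock: 0.72
position: [258.0, 568.9, 230.8]
ee_rot: [0.992, 0.123, -0.0, 0.001]
contact_force: [-0.3, -0.1, -0.9]
gripper_width: -0.0
```

```bash
cat > st.py <<'E'
from bench import arm
import numpy as np
from scipy.spatial.transform import Rotation as Ro
np.set_printoptions(precision=2,suppress=True)
s=arm.read_state();p=s["position"];R=Ro.from_quat(s["ee_rot"]).as_matrix()
c,n=np.cos(.25),np.sin(.25);U=np.array([c,n,0]);V=np.array([-n,c,0])
piv=np.array([603,-18.1,125])
q=p-piv;print("clk",s["clock"],"tcp",p,"rel pivot u,v,z",q@U,q@V,q[2],"tip z",p[2]-25)
F=s["contact_force"];print("F u,v,z",F@U,F@V,F[2],"w",s["gripper_width"]);print("tool x yaw",np.arctan2(R[1,0],R[0,0]),"R",R.tolist())
if __name__=="__main__":
    pass
E
python3 st.py; python3 - <<'E'
import io,contextlib
with contextlib.redirect_stdout(io.StringIO()): from st import *
tgt=piv+U*-125+V*0;tgt[2]=230;print("shift in tool",R.T@(tgt-p))
E
```

```text
clk 0.725 tcp [258.02 568.9  230.75] rel pivot u,v,z -189.0313132480889 654.1045781324902 105.75019314023791 tip z 205.7501931402379
F u,v,z -0.3062291619384442 -0.013009105341800851 -0.9249011135899058 w -0.04069641127809787
tool x yaw 0.24759973572268676 R [[0.9695032499063152, 0.24507810010323666, -0.00041625818998731784], [0.24507754857507247, -0.9695028871473117, -0.00107097967305215], [-0.0006660371805122254, 0.0009363027368312737, -0.9999993398656117]]
shift in tool [ 65.6  653.95   1.32]
```

Call:
drive_tool:
  plan:
    - [[0.0055,0.0545,0],0]
    - [[0.0055,0.0545,0],0]
    - [[0.0055,0.0545,0],0]
    - [[0.0055,0.0545,0],0]
    - [[0.0055,0.0545,0],0]
    - [[0.0055,0.0545,0],0]
    - [[0.0055,0.0545,0],0]
    - [[0.0055,0.0545,0],0]
    - [[0.0055,0.0545,0],0]
    - [[0.0055,0.0545,0],0]
    - [[0.0055,0.0545,0],0]
    - [[0.005,0.0545,0],0]

```text
clock: 2.22
position: [483.5, -50.1, 231.4]
ee_rot: [0.992, 0.123, 0.0, -0.0]
contact_force: [1.2, 0.2, -0.1]
gripper_width: 0.1
```

```bash
python3 st.py
```

```text
clk 2.225 tcp [483.51 -50.13 231.42] rel pivot u,v,z -123.70078271638293 -1.4763929307085282 106.42309203463259 tip z 206.4230920346326
F u,v,z 1.2580645686250482 -0.06540451928387661 -0.08220562337197895 w 0.10506338083490847
tool x yaw 0.2464869462218109 R [[0.9697754827132246, 0.24399860489694447, 0.0004403824214221838], [0.24399857255425988, -0.9697755825833634, 0.0001265566343699659], [0.00045795176152089485, -1.527883898169339e-05, -0.9999998950233651]]
```

Call:
drive_tool:
  plan:
    - [[0,0,0.05],0]
    - [[0,0,0.046],0]
    - [[0,0,0],0]
    - [[0.012,-0.0015,0],0]
    - [[0.006,0,0],0]
    - [[0,0,0],0]

```text
clock: 2.98
position: [501.7, -41.8, 136.7]
ee_rot: [0.992, 0.125, 0.002, -0.0]
contact_force: [-1.0, 0.3, 0.3]
gripper_width: 0.1
```

```bash
python3 st.py;python3 - <<'E'
from bench import arm
import cv2,numpy as np
a=arm.get_image("side")["image"][140:260,270:430,::-1];b=arm.get_image("top")["image"][140:260,250:410,::-1]
cv2.imwrite("pics/p1.png",cv2.vconcat([cv2.resize(x,(640,300) if 0 else (400*1,300),interpolation=2) for x in(a,b)]))
E
```

```text
clk 2.975 tcp [501.73 -41.84 136.67] rel pivot u,v,z -103.9897648357722 2.0546321387800104 11.672702231898086 tip z 111.67270223189809
F u,v,z -0.9061882717020804 0.5744185036514055 0.34853415743754046 w 0.13155202015481224
tool x yaw 0.2500190741553649 R [[0.9689029740781636, 0.2474219203779044, 0.003069224494772412], [0.24742123293191848, -0.9689078202860555, 0.00060768657574415], [0.003124150594756998, 0.00017060197809555262, -0.999995105277034]]
```

View pics/p1.png

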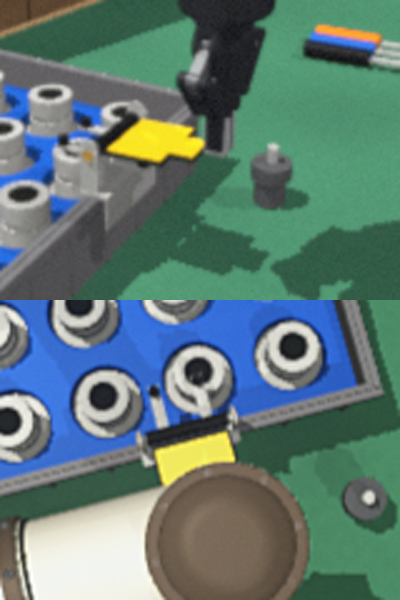

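The fingers stand just in front of the tab edge; in the upper (side) panel the tip is at about (218,150) and the tab at (200,145). I'll creep forward until they touch.

Call:
drive_tool:
  plan:
    - [[0.003,0.001,0],0]
    - [[0,0,0],0]

```text
clock: 3.32
position: [503.6, -42.8, 135.5]
ee_rot: [0.992, 0.124, 0.0, 0.0]
contact_force: [0.3, -0.2, 0.4]
gripper_width: -0.1
```

Call:
drive_tool:
  plan:
    - [[0.002,0,0],0]
    - [[0,0,0],0]

```text
clock: 3.58
position: [505.5, -42.2, 135.3]
ee_rot: [0.992, 0.124, 0.0, 0.0]
contact_force: [0.4, -0.1, 0.7]
gripper_width: 0.0
```

Call:
drive_tool:
  plan:
    - [[0.002,0,0],0]
    - [[0,0,0],0]

```text
clock: 3.82
position: [507.4, -41.7, 135.3]
ee_rot: [0.992, 0.125, -0.0, 0.0]
contact_force: [1.0, -0.0, -0.8]
gripper_width: -0.0
```

Call:
drive_tool:
  plan:
    - [[0.002,0,0],0]
    - [[0,0,0],0]

```text
clock: 4.08
position: [509.4, -41.2, 135.3]
ee_rot: [0.992, 0.125, 0.0, 0.0]
contact_force: [0.3, 0.5, -0.1]
gripper_width: 0.2
```

Call:
drive_tool:
  plan:
    - [[0.002,0,0],0]
    - [[0,0,0],0]

```text
clock: 4.32
position: [511.3, -40.7, 135.3]
ee_rot: [0.992, 0.124, 0.0, 0.0]
contact_force: [-0.3, -1.0, 0.1]
gripper_width: 0.1
```

```bash
python3 st.py;python3 - <<'E'
from bench import arm
import cv2,numpy as np
a=arm.get_image("side")["image"][150:230,290:390,::-1]
cv2.imwrite("pics/p2.png",cv2.resize(a,(700,560),interpolation=2))
E
```

```text
clk 4.325 tcp [511.3  -40.67 135.31] rel pivot u,v,z -94.43270718630112 0.8187258547996126 10.31176916557692 tip z 110.31176916557692
F u,v,z -0.545217044085443 -0.8417218939954847 0.14464780528467733 w 0.052414114433413865
tool x yaw 0.24963065270428839 R [[0.9690037314402058, 0.24704607629684366, 6.812702708741115e-05], [0.24704607665326017, -0.9690037337387138, 3.2654953920951054e-06], [6.682207144000241e-05, 1.3666237536054348e-05, -0.9999999976740224]]
```

View pics/p2.png

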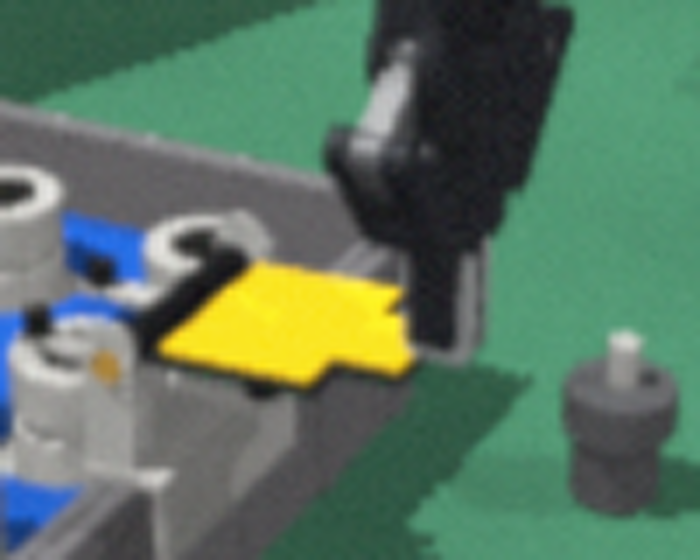

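The fingers are just at the tab edge, with no force yet. I'll check the tip height against this picture.

```bash
python3 - <<'E'
from h import *
s=np.load("side0.npz")
c,n=np.cos(.25),np.sin(.25);U=np.array([c,n,0]);V=np.array([-n,c,0]);piv=np.array([603,-18.1,125])
for nm,X in [("tip+",piv+U*-94.4+V*.8-[0,0,15]),("tipedge",piv+U*-83.4+V*15-[0,0,15]),("tipnear",piv+U*-105.4+V*15-[0,0,15]),("tabL",piv+U*-88+V*18+[0,0,6]),("tabM",piv+U*-88+[0,0,6])]:
    p=proj(s,X);print(nm,p,(p-[290,150])*7)
E
```

```text
tip+ [352.5346866  209.44960539] [437.74280622 416.14723774]
tipedge [345.08705604 211.21033085] [385.60939231 428.47231595]
tipnear [354.51906117 213.7452009 ] [451.63342821 446.21640628]
tabL [346.74029472 203.82054507] [397.18206306 376.74381547]
tabM [350.3231297  200.10714207] [422.26190789 350.74999448]
```

The tip appears about 9 px (about 20 mm) higher in the picture than the nominal 25 mm ahead of the TCP would put it. I'll back off, lower and look again.

Call:
drive_tool:
  plan:
    - [[-0.03,0,0],0]
    - [[0,0,0.02],0]
    - [[0,0,0],0]
    - [[0,0,0],0]

```text
clock: 4.88
position: [482.7, -48.0, 115.8]
ee_rot: [0.992, 0.125, 0.0, 0.0]
contact_force: [-0.7, 0.0, 0.2]
gripper_width: 0.1
```

```bash
python3 st.py;python3 - <<'E'
from bench import arm
from h import *
d=arm.get_image("side");a=d["image"][140:240,290:410,::-1]
a=cv2.resize(a,None,fx=6,fy=6,interpolation=2)
p=arm.read_state()["position"]
c,n=np.cos(.25),np.sin(.25);U=np.array([c,n,0]);V=np.array([-n,c,0])
for dz in(-25,0):
  for du in(-11,11):
    for dv in(-15,15):
      q=(proj(d,p+U*du+V*dv+[0,0,dz])-[290,140]+.5)*6
      cv2.circle(a,tuple(int(x) for x in q),4,(0,0,255) if dz else (255,0,255),1)
cv2.imwrite("pics/p3.png",a)
E
```

```text
clk 4.875 tcp [482.74 -48.04 115.84] rel pivot u,v,z -123.92853059289878 0.7439626265919508 -9.164859090441126 tip z 90.83514090955887
F u,v,z -0.6458247144129637 0.18519680165124874 0.1774763016919591 w 0.08638936175580744
tool x yaw 0.24997741433183987 R [[0.9689176711258833, 0.2473817900205077, 0.0008924943944584056], [0.24738198932856703, -0.968918024035335, -0.00011855506261316966], [0.0008354255415360119, 0.0003356571339330508, -0.9999995946991445]]
```

View pics/p3.png

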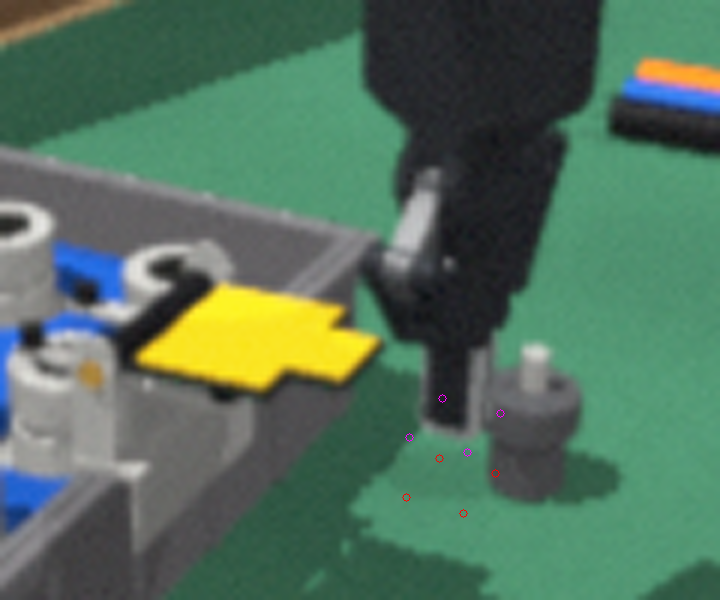

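```bash
python3 - <<'E'
from bench import arm
from h import *
d=arm.get_image("top");p=arm.read_state()["position"];print(p)
a=cv2.resize(d["image"][120:300,230:470,::-1],None,fx=3,fy=3,interpolation=2)
for z in (-25,0,100,200,300,400):
    q=(proj(d,p+[0,0,z])-[230,120]+.5)*3;print(z,q);cv2.circle(a,tuple(int(x) for x in q),3,(0,0,255),-1)
cv2.imwrite("pics/p4.png",a)
e=arm.get_image("side");b=e["image"][:,250:].copy()[:,:,::-1].copy()
for z in (-25,0,50,100,150,200,250,300):
    q=proj(e,p+[0,0,z])-[250,0];cv2.circle(b,tuple(int(x) for x in q),2,(0,0,255),-1)
cv2.imwrite("pics/p5.png",cv2.resize(b[:300],None,fx=2,fy=2))
E
```

```text
[482.8254544  -47.98441564 115.91975111]
-25 [327.62959479 379.2222074 ]
0 [328.51255332 379.81860826]
100 [332.62816802 382.59853058]
200 [337.99808105 386.22567796]
300 [345.29877792 391.15698753]
400 [355.79983803 398.25000607]
```

View pics/p4.png

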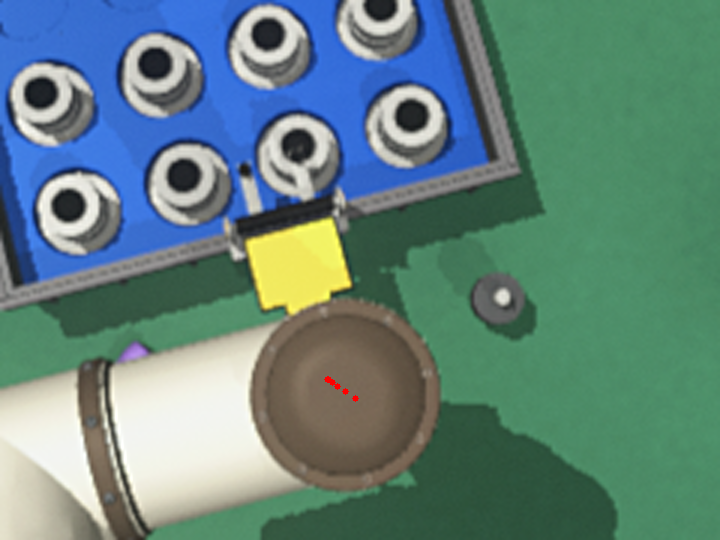

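View pics/p5.png

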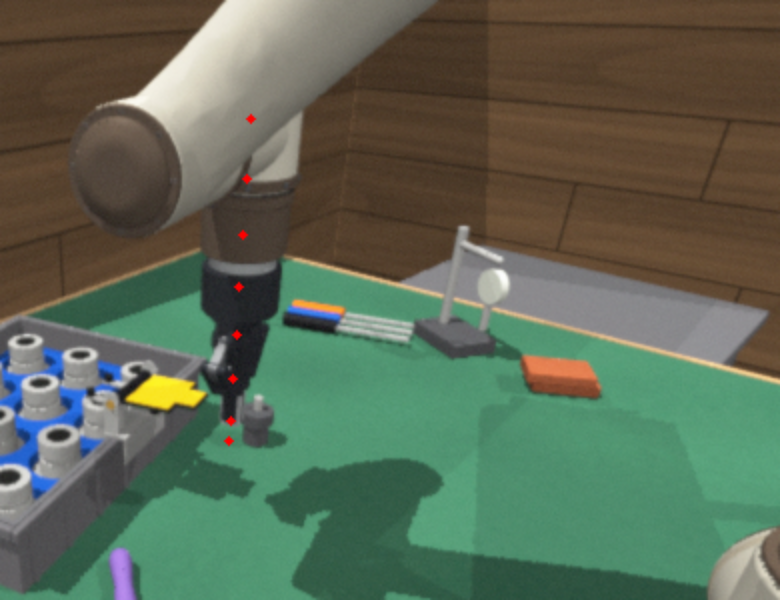

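The axis projects correctly sideways in both views. In height, the visible fingertips sit about level with the TCP rather than 25 mm ahead, so I was passing over the tab. I'll trust the picture and approach lower.

Call:
drive_tool:
  plan:
    - [[0,0,0.004],0]
    - [[0.021,0.001,0],0]
    - [[0,0,0],0]
    - [[0.002,0,0],0]
    - [[0,0,0],0]

```text
clock: 5.65
position: [504.1, -43.5, 111.2]
ee_rot: [0.992, 0.124, -0.0, -0.0]
contact_force: [0.4, -0.1, 0.5]
gripper_width: 0.3
```

Call:
drive_tool:
  plan:
    - [[0.002,0,0],0]
    - [[0,0,0],0]

```text
clock: 5.9
position: [506.6, -42.9, 111.4]
ee_rot: [0.992, 0.125, 0.0, 0.0]
contact_force: [0.0, 0.0, 0.4]
gripper_width: -0.1
```

Call:
drive_tool:
  plan:
    - [[0.002,0,0],0]
    - [[0,0,0],0]

```text
clock: 6.15
position: [507.3, -42.7, 110.9]
ee_rot: [0.992, 0.124, -0.001, 0.0]
contact_force: [-3.2, 0.0, 0.8]
gripper_width: -0.1
```

Call:
drive_tool:
  plan:
    - [[0.002,0,0],0]
    - [[0,0,0],0]

```text
clock: 6.4
position: [507.3, -42.7, 110.2]
ee_rot: [0.992, 0.124, -0.004, 0.0]
contact_force: [-6.8, -1.7, 0.1]
gripper_width: 0.1
```

Contact, about 7 N on the edge. Now I'll lift while pressing, following the arc.

Call:
drive_tool:
  plan:
    - [[0.002,0,0],0]
    - [[0,0,-0.004],0]
    - [[0.001,0,-0.004],0]
    - [[0.001,0,-0.004],0]
    - [[0.001,0,-0.004],0]
    - [[0,0,0],0]

```text
clock: 7.15
position: [509.2, -42.2, 125.6]
ee_rot: [0.992, 0.124, -0.007, 0.0]
contact_force: [-10.7, -1.9, 3.3]
gripper_width: 0.1
```

```bash
cat > pic.py <<'E'
import sys,io,contextlib
import cv2
from st import *
b=arm.get_image("side")["image"][130:230,270:390,::-1]
cv2.imwrite(sys.argv[1],cv2.resize(b,None,fx=5,fy=5,interpolation=2))
E
python3 pic.py pics/q1.png
```

```text
clk 7.15 tcp [509.19 -42.19 125.58] rel pivot u,v,z -96.85408074221115 -0.13268168743041348 0.5825131858445474 tip z 100.58251318584455
F u,v,z -10.830400089463176 0.791691642690949 3.295827514531591 w 0.08108069993748858
tool x yaw 0.2478468107803977 R [[0.9693452600054604, 0.24529827614820057, -0.014089805664650198], [0.24529243216869687, -0.9694467089304415, -0.002168240000857932], [-0.01419118126555065, -0.0013543495328804582, -0.9998983828927974]]
```

View pics/q1.png

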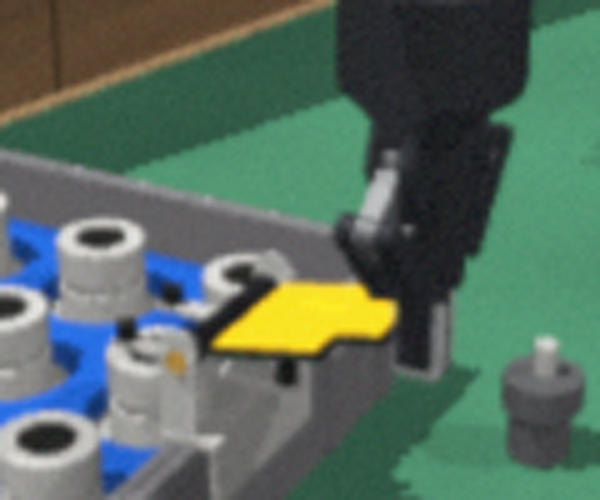

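The paddle has lifted with the fingers and is sticking to them, now about 0.2 rad. I'll keep following the arc.

Call:
drive_tool:
  plan:
    - [[0.001,0,-0.004],0]
    - [[0.0012,0,-0.004],0]
    - [[0.0015,0,-0.004],0]
    - [[0.0018,0,-0.004],0]
    - [[0.002,0,-0.004],0]
    - [[0.0023,0,-0.004],0]
    - [[0,0,0],0]

```text
clock: 8.07
position: [518.5, -40.0, 150.6]
ee_rot: [0.992, 0.124, -0.007, 0.0]
contact_force: [-14.5, -2.2, 8.8]
gripper_width: -0.1
```

```bash
python3 pic.py pics/q2.png
```

```text
clk 8.075 tcp [518.54 -39.97 150.57] rel pivot u,v,z -87.24465765326393 -0.29491730330428023 25.570132515514928 tip z 125.57013251551493
F u,v,z -14.563479923466767 1.4513833432179533 8.824160965591375 w -0.08109154554068139
tool x yaw 0.24837171019243032 R [[0.9692091589595933, 0.24581287771686922, -0.014478789223892322], [0.2457993776673021, -0.9693168728209127, -0.002732398772855511], [-0.014706193498162089, -0.0009106114640272582, -0.9998914434375146]]
```

View pics/q2.png

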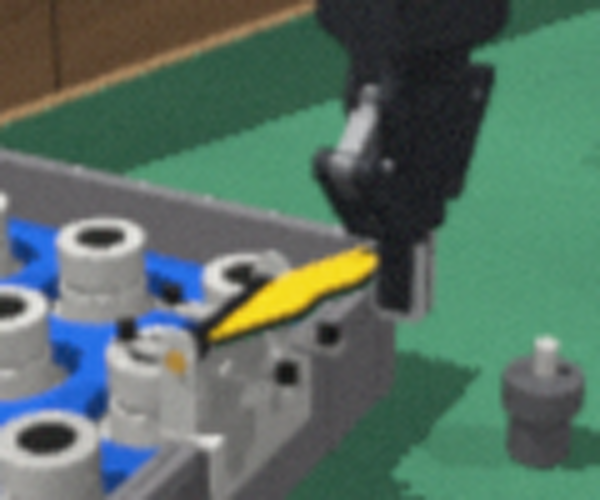

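Call:
drive_tool:
  plan:
    - [[0.003,0,-0.007],0]
    - [[0.005,0,-0.0065],0]
    - [[0.006,0,-0.006],0]
    - [[0.0065,0,-0.0055],0]
    - [[0.007,0,-0.005],0]
    - [[0,0,0],0]

```text
clock: 8.88
position: [552.8, -31.0, 181.6]
ee_rot: [0.992, 0.125, 0.001, -0.0]
contact_force: [-0.4, 0.5, -0.1]
gripper_width: -0.1
```

```bash
python3 pic.py pics/q3.png
```

```text
clk 8.875 tcp [552.82 -30.98 181.55] rel pivot u,v,z -51.80378114734593 -0.06135535583919182 56.55345691484092 tip z 156.55345691484092
F u,v,z -0.29893471889924245 0.6029901011077077 -0.05022605232954994 w -0.07154526606037606
tool x yaw 0.24991550334792914 R [[0.9689307451388014, 0.2473221094224705, 0.002232782028419869], [0.24732143049681907, -0.9689333176763169, 0.0005795806870990794], [0.0023067600165587888, -9.35870176257817e-06, -0.9999973393817809]]
```

View pics/q3.png

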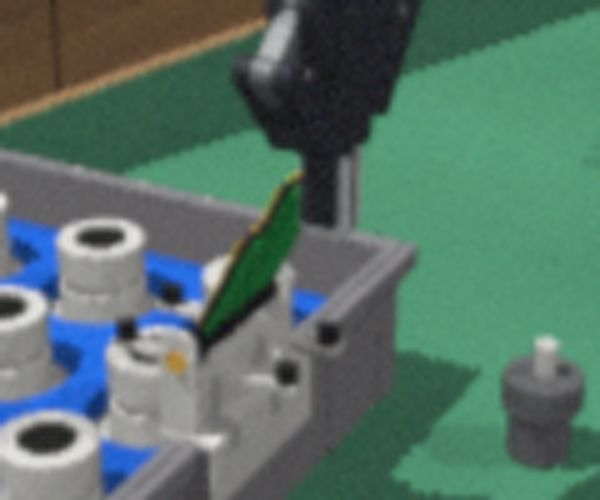

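Green face visible, angle about 1.1 rad. Pushing on through upright.

Call:
drive_tool:
  plan:
    - [[0.007,0,-0.003],0]
    - [[0.008,0,-0.002],0]
    - [[0.008,0,-0.001],0]
    - [[0.008,0,0],0]
    - [[0.008,0,0],0]
    - [[0,0,0],0]

```text
clock: 9.68
position: [589.9, -21.6, 187.0]
ee_rot: [0.992, 0.125, 0.0, -0.0]
contact_force: [-0.4, -0.2, 0.2]
gripper_width: 0.3
```

```bash
python3 pic.py pics/q4.png
```

```text
clk 9.675 tcp [589.91 -21.59 186.96] rel pivot u,v,z -13.544417874886664 -0.14273751186857053 61.963408475287764 tip z 161.96340847528776
F u,v,z -0.38849941689019607 -0.0664415547246426 0.248490785045774 w 0.2937506043602767
tool x yaw 0.2497006090248183 R [[0.9689864120830066, 0.24711387845705893, 0.0002535200429921208], [0.24711385517287662, -0.9689864437700019, 0.00011988145867004133], [0.0002752818570903966, -5.3515189324584186e-05, -0.9999999606780113]]
```

View pics/q4.png

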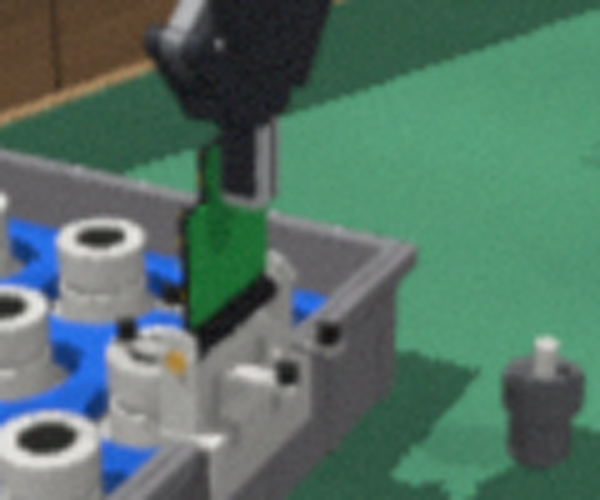

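The paddle is upright, with the fingers on the green face. I'll push it over along the arc.

Call:
drive_tool:
  plan:
    - [[0.009,0,0],0]
    - [[0.009,0,0.001],0]
    - [[0.008,0,0.002],0]
    - [[0.007,0,0.004],0]
    - [[0.007,0,0.0045],0]
    - [[0.0065,0,0.005],0]
    - [[0.005,0,0.006],0]
    - [[0.004,0,0.006],0]
    - [[0,0,0],0]

```text
clock: 10.85
position: [642.7, -8.0, 157.8]
ee_rot: [0.992, 0.124, -0.001, -0.0]
contact_force: [-0.6, -0.3, -0.4]
gripper_width: 0.0
```

```bash
python3 pic.py pics/q5.png
```

```text
clk 10.85 tcp [642.71  -8.05 157.78] rel pivot u,v,z 40.96717245913909 -0.08593565745262466 32.77869603419012 tip z 132.77869603419012
F u,v,z -0.6992165580463603 -0.12190544353451922 -0.35752840226773336 w 0.04997369774357411
tool x yaw 0.24950069137313022 R [[0.9690345973331014, 0.24691960885868386, -0.0016297032088354463], [0.24691982753447606, -0.9690359095708543, -6.879339983236594e-05], [-0.0015962273706830634, -0.0003357428507522988, -0.9999986696665748]]
```

View pics/q5.png

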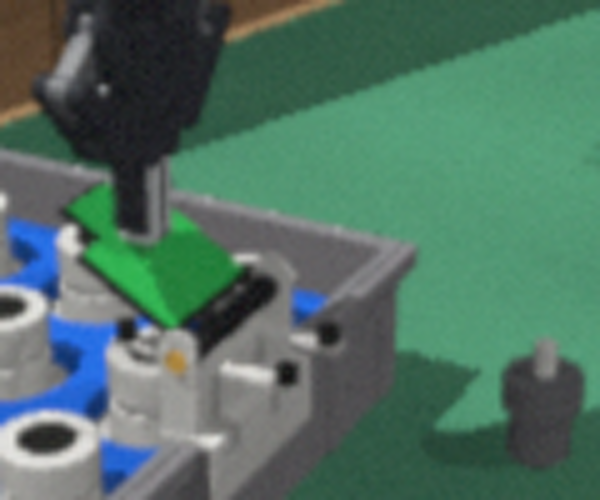

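Call:
drive_tool:
  plan:
    - [[0.005,0,0.006],0]
    - [[0.004,0,0.006],0]
    - [[0.003,0,0.006],0]
    - [[0.002,0,0.005],0]
    - [[0,0,0.003],0]
    - [[0,0,0],0]

```text
clock: 11.65
position: [656.5, -4.7, 132.5]
ee_rot: [0.992, 0.124, -0.0, -0.0]
contact_force: [0.3, 0.8, 0.3]
gripper_width: 0.4
```

Call:
drive_tool:
  plan:
    - [[0,0,0.003],0]
    - [[0,0,0],0]

```text
clock: 11.9
position: [656.5, -4.7, 129.8]
ee_rot: [0.992, 0.124, -0.0, -0.0]
contact_force: [1.5, 0.7, 0.5]
gripper_width: 0.0
```

Call:
drive_tool:
  plan:
    - [[0,0,0.002],0]
    - [[0,0,0],0]

```text
clock: 12.15
position: [656.6, -4.7, 128.1]
ee_rot: [0.992, 0.125, 0.0, 0.0]
contact_force: [-0.6, -0.5, 1.8]
gripper_width: 0.0
```

Call:
drive_tool:
  plan:
    - [[0,0,0.002],0]
    - [[0,0,0],0]

```text
clock: 12.4
position: [656.6, -4.7, 127.9]
ee_rot: [0.992, 0.125, 0.0, 0.0]
contact_force: [-3.1, 1.2, 8.6]
gripper_width: -0.1
```

Call:
drive_tool:
  plan:
    - [[0,0,0.002],0]
    - [[0,0,0],0]

```text
clock: 12.65
position: [656.7, -4.7, 127.7]
ee_rot: [0.992, 0.125, 0.001, 0.001]
contact_force: [-7.1, 1.2, 15.5]
gripper_width: -0.1
```

Call:
drive_tool:
  plan:
    - [[0,0,0.002],0]
    - [[0,0,0],0]

```text
clock: 12.9
position: [656.8, -4.7, 127.6]
ee_rot: [0.992, 0.125, 0.001, 0.001]
contact_force: [-8.5, 1.3, 21.6]
gripper_width: 0.1
```

```bash
python3 pic.py pics/q6.png
```

```text
clk 12.9 tcp [656.76  -4.72 127.57] rel pivot u,v,z 55.394269259374326 -0.3366400544219915 2.5711178730703494 tip z 102.57111787307035
F u,v,z -7.925755920527036 3.406442068478693 21.640932840514047 w 0.11361680548310427
tool x yaw 0.2514377004291326 R [[0.9685531498505869, 0.248792212207582, 0.0026890629155600855], [0.24879604670898717, -0.9685551604765489, -0.0011950967433634985], [0.0023071750011283538, 0.0018265429379039876, -0.999995670332832]]
```

View pics/q6.png

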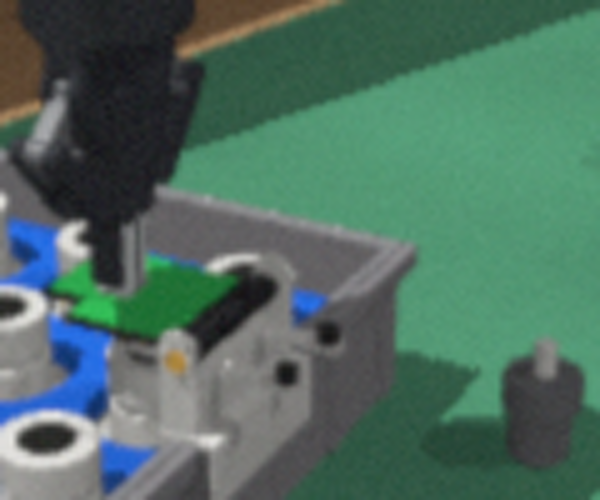

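Hard stop reached: the force rises to about 22 N with no further travel. Now I'll retreat straight up and look.

Call:
drive_tool:
  plan:
    - [[0,0,-0.006],0]
    - [[0,0,-0.02],0]
    - [[0,0,-0.05],0]
    - [[0,0,-0.05],0]
    - [[-0.06,0,-0.01],0]
    - [[-0.06,0,0],0]
    - [[-0.06,0,0],0]
    - [[-0.06,0,0],0]
    - [[0,0,0],0]

```text
clock: 14.08
position: [420.0, -64.9, 257.7]
ee_rot: [0.992, 0.124, -0.0, -0.0]
contact_force: [1.0, 0.6, 0.6]
gripper_width: -0.1
```

```bash
python3 st.py; python3 - <<'E'
from bench import arm
import cv2,numpy as np
for n in("side","top"):
    d=arm.get_image(n);np.savez(f"{n}9.npz",**d)
    x,y=(240,120) if n=="side" else (250,130)
    cv2.imwrite(f"pics/{n}9.png",cv2.resize(d["image"][y:y+120,x:x+160,::-1],None,fx=5,fy=5,interpolation=2))
E
```

```text
clk 14.075 tcp [420.01 -64.9  257.68] rel pivot u,v,z -188.8845626981625 -0.07585771321292258 132.67785252620325 tip z 232.67785252620325
F u,v,z 1.0807253711511673 0.3654436213185158 0.6011646576571719 w -0.0736304170531568
tool x yaw 0.24862125859868126 R [[0.9692525143378049, 0.2460673907316479, -0.0006345615511068537], [0.24606782139361494, -0.9692523417842592, 0.0007247208632746049], [-0.0004367200975818004, -0.0008585826973429918, -0.9999995360555466]]
```

View pics/side9.png

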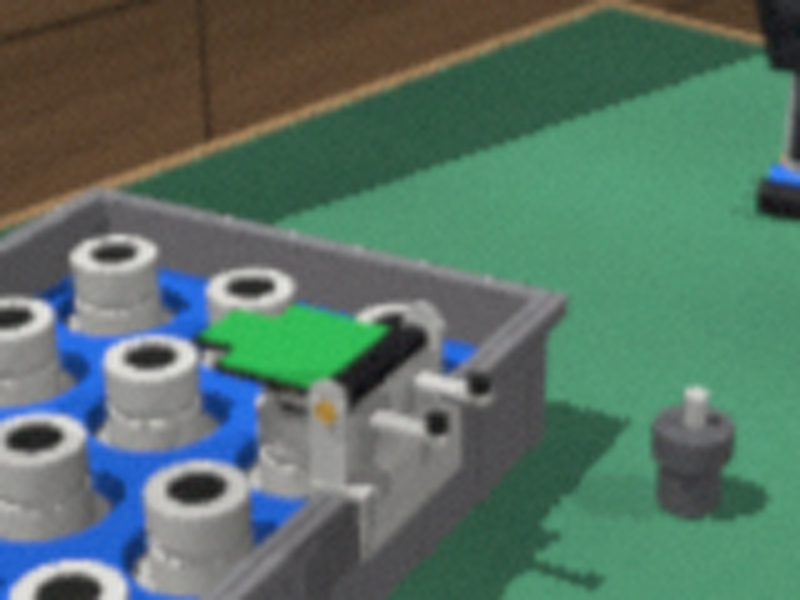

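View pics/top9.png

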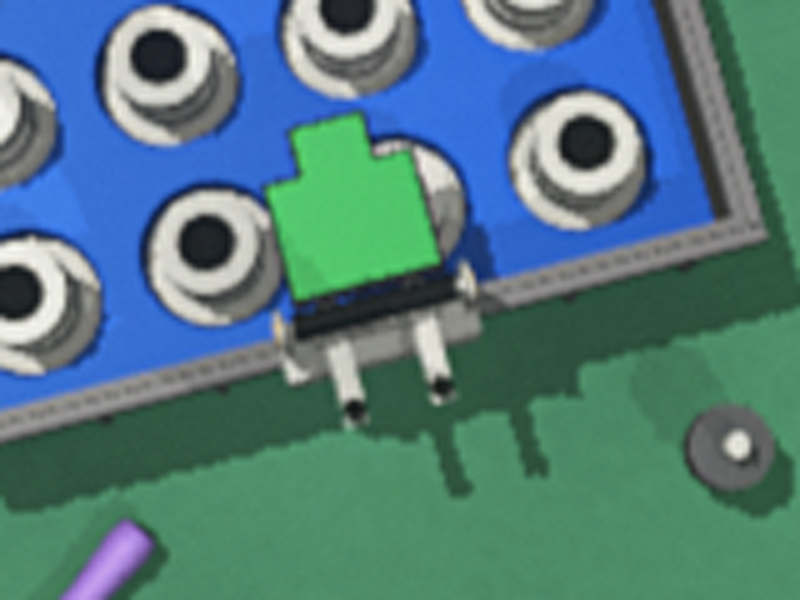

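The green face is up, lying at about (300,345) in the side crop and (355,210) in the top crop. The gauge and tool look undisturbed. I'll check the angle and the motion numerically.

```bash
python3 - <<'E'
from h import *
np.set_printoptions(precision=1,suppress=True)
t=np.load("top9.npz");s=np.load("side9.npz");P={}
for n,a,b in[("tL",(290,133),(198,340)),("tR",(362,112),(237,308)),("iL",(295,302),(308,388)),("iR",(441,263),(390,322))]:
    P[n],e=tri(t,[(a[0]+.5)/5+249.5,(a[1]+.5)/5+129.5],s,[(b[0]+.5)/5+239.5,(b[1]+.5)/5+119.5]);print(n,P[n],e)
d=(P["tL"]+P["tR"]-P["iL"]-P["iR"])/2;print("tilt",np.arctan2(d[2],np.hypot(*d[:2])))
t0=np.load("top0.npz");s0=np.load("side0.npz")
# shift of gauge/tool patches between first and last picture
for nm,(d0,d1),(x,y,w,h) in[("gauge top",(t0,t),(385,208,26,24)),("tool top",(t0,t),(240,233,44,54)),("gauge side",(s0,s),(368,195,22,30)),("tool side",(s0,s),(302,272,26,66)),("sleeveA side",(s0,s),(238,232,32,30)),("sleeve top",(t0,t),(278,165,28,30))]:
    r=cv2.matchTemplate(d1["image"][y-8:y+h+8,x-8:x+w+8],d0["image"][y:y+h,x:x+w],cv2.TM_CCOEFF_NORMED);_,v,_,l=cv2.minMaxLoc(r);print(nm,"shift px",l[0]-8,l[1]-8,round(v,3))
E
```

```text
tL [682.6  18.  125.8] 2.110663194690212
tR [691.2 -14.4 127.5] 2.1858984917429884
iL [607.5  17.7 128. ] 1.75521217357162
iR [622.3 -48.  130.8] 1.2956930681031733
tilt -0.037839889711782045
gauge top shift px 0 0 0.999
tool top shift px 0 0 0.999
gauge side shift px 0 0 0.995
tool side shift px 0 0 0.998
sleeveA side shift px 0 0 0.996
sleeve top shift px 0 0 0.973
```

```bash
python3 -c "
from bench import arm
print(arm.job_done())"
```

```text
the job is handed in; nothing more can be done
None
```

The marker is flipped: the paddle lies flat on its tray-side rests with the green face up, and I handed the job in at about 14 s. The hand-in reports no verdict.

With the fingers shut, I pressed on the tab's edge and lifted it along its arc. I then pushed the green face through upright and down onto the rests. The fingers never touched the yellow face.

**Last checks**
- **Paddle:** pressed to a firm stop, at about 22 N with no further travel. After the arm withdrew, two-view measurement put the paddle about 0.04 rad from flat, which is within measuring error. It looks the right way up in both pictures.
- **Other items:** the plug gauge, the deburring tool and one near-row sleeve showed no shift between the first and last pictures. The paddle now covers part of the other near-row sleeve. I checked that one only by eye, and the visible part looks unmoved.
- **Arm:** clear of everything, with contact force at noise level.

**Disagreement:** the pictures showed the closed fingertips about level with the reported tool point, not 25 mm ahead as the text says. My first approach therefore passed just above the tab without touching it. I trusted the pictures, approached lower, and the contacts then matched: the edge about 11 mm from the tool axis, and the flat paddle top at about 128 mm.

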